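# Press the red engine-stand plate down level into its catch

## Task

Two small spring-up tilt plates for engine parts stand on the workshop bench. Press the red plate down from above until it lies level and its catch snaps over it, then let go so that it stays level by itself, ready for the next part. Leave the blue plate tilted up as it is.

Things in the scene. Friction and masses are not known exactly. Their poses are not given: they have to be found in the camera images.
- red_plate (a joint): Tilt (rad) of the red plate, 175 x 90 x 8 mm, on a fixed stand: 0 level, 0.55 sprung up (start), -0.05 lower stop. Hinge: short edge far from the robot, 60 mm above the bench. Beyond its free edge a brass sprung bolt in a grey housing (top 92 mm high) snaps over it once pushed level (surely at -0.02), and holds it there. At the mark: 8 N near level, up to 15 N to pass the bolt.
- red_pad (a point): Centre of the flush black mark (40 x 60 mm) on the red plate's top face: press here. 135 mm from the hinge; x along the plate to the hinge, z out of the face. 133 mm above the bench when up. Shut fingers going straight down from here work (they slide 20 mm on the plate); there the face is 64 mm above the bench when level, 58 mm at the lower stop.
- blue_plate (a joint): Tilt of the blue plate of the other stand, of the same make and size; 0 is level, about 0.55 fully up. It must stay up.
- blue_pad (a point): Centre of the black rubber mark on the top face of the blue plate, placed as on the red one.

How it is judged:
At the end, for the whole second after the job is handed in: The red plate lies level (within 0.17 rad, 10 degrees) and at rest, held by its catch alone; the blue plate is still up (above 0.4 rad) (value of joint red_plate below 0.17 rad and velocity of joint red_plate between -0.1 and 0.1 rad/s and value of joint blue_plate above 0.4 rad); the robot touches nothing.
It fails at once if the blue plate is pushed down (value of joint blue_plate below 0.3 rad).
It also fails if it takes over 29 s, if anything falls off the work surface, if the arm or the gripper's body presses on something with over 40 N, if the wrist force passes 120 N, or if a joint passes its speed limit or range.

## Robot

A 6-joint arm with a two-finger parallel gripper is mounted at the origin on the work surface. World frame = base frame: x ahead of the robot, y to its left, z up, the work surface at z = 0. Lengths are in m, angles in rad, forces in N, time in s.
With the tool pointing down it reaches from about 0.425 to 0.95 m from the base axis. Payload 3.5 kg.
Tool frame: the origin (TCP) lies at the very end of the fingers, on their centre line; the grasp point (between the pads) lies 19 mm behind it; z points along the fingers, y is the direction in which the jaws open and shut (so a half turn about z gives the same grasp; the last joint's range is limited). The gripper opens to 85 mm and grips with 20 to 120 N. Pads are 22 mm wide; open, the fingers measure 114 mm over their backs; the gripper's body (76 mm by 85 mm) begins 54 mm behind the grasp point. The pads swing forward as they close: fully open they stand 13 mm farther back than shut.
Start: joints at [-0.15, 0.286, 1.577, -0, 1.279, -0.15], TCP at [0.675, 0, 0.209] pointing down, gripper open.
Joint ranges: [-2.77, 2.77], [-0.9, 2.22], [0.21, 2.48], [-1.53, 4.67], [0.24, 2.81], [-2.84, 2.84]. Speed limits (rad/s): [2.79, 2.79, 3.14, 3.14, 3.14, 3.14].

## Interface

Orientations are given as [roll, pitch, yaw] about the fixed x, y, z axes, in that order (R = Rz(yaw) Ry(pitch) Rx(roll)).
In Python, from bench import r gives the robot as it stands.
- The arm moves only by the tool send_rows, never from a script. Its argument "targets" is a list of rows, each an object of numbers: "dx", "dy", "dz": the shift along the tool's x, y, z in units of 50 mm (1.0 is 50 mm); "turn": the turn about the tool's z in units of 8 degrees (1.0 is 8 degrees); "claw": the opening, from -1 (shut) to 1 (fully open), so that 0 is half open. A call has 1 to 5 rows; each row shifts and turns the pose as measured when the row begins, along the tool's axes as they then stand; what a row does not reach is not made up. A row lasts 1/10 s, in which the tool goes at most 50 mm and 8.59 degrees, less where a joint would pass 70% of its speed; a pose out of reach is approached as far as the arm can. A call is refused whole if a number of a shift passes 1 or a number of a turn 1, either way. A call with a gripper value outside its range is refused whole. The fingers move at their own pace and stop on an object; "grip_force" is the grip in N (left out, the last holds). Time passes only in rows, so rows that do not move let the fingers close. It gives the time, the measured TCP pose, the force and the opening at its end, in the units of the state.
- r.get_obs(): the state, without advancing time (a new reading comes with each control period).
- r.get_image(name): name is "scene" or "side" or "wrist"; returns a dict with "image" (400x640x3 uint8, blue, green, red), "depth" (400x640 float32, m along the optical axis (not along the pixel's ray), 0 where there is no reading), "K" (3x3 intrinsics, pixels), "world_to_cam" (4x4, takes a point from world to camera coordinates). Camera axes: x right, y down, z forward; pixel columns grow to the right and rows downward; lengths in m; the calibration is good to about 2 mm. A picture is of the moment at which its call begins.
- r.sign_off(): hands the job in, once; it reports no verdict.
The state is a dict: "clock": time; "joint_pos": joint angles; "qd": joint speeds; "tau": joint torques, N m; "eef_pos": TCP position; "orientation": TCP orientation; "ft_force": force on the tool from outside, world axes, zero at the start; "wrist_torque": the same for the moment, N m; "width": finger opening in m.
Only numpy, scipy, OpenCV 4.12 (cv2) and the standard library are available. Lean on these libraries where they do the work, as an engineer would, in place of code of your own. Each camera call takes 0.05 s, during which the arm holds its last target. There are 200 camera calls.

## Working session

There is one attempt and no reset: what is moved stays moved. The work goes in short steps, Python scripts to look and compute and a tool call to move; the robot and the scene stay as the last step left them, time stands still between calls to the robot, and variables do not carry over. Pictures are saved under pics/ and viewed, about 8 in all and at most 12, crops included, and the job is handed in when it is done.

Besides the shell and the picture viewer there is one more tool, called after "Emit:" as name([rows], argument=value, ...), one row to a line, values as JSON. send_rows: Moves the arm, as the interface text tells. Its arguments: {"type":"object","properties":{"targets":{"type":"array","items":{"type":"object","properties":{"dx":{"type":"number"},"dy":{"type":"number"},"dz":{"type":"number"},"turn":{"type":"number"},"claw":{"type":"number"}}}},"grip_force":{"type":"number"}},"required":["targets"]}

```bash
mkdir -p pics
cat > h.py <<'E'
import numpy as np, cv2
from bench import r
def pts(d):
    z=d["depth"]; K=d["K"]; v,u=np.indices(z.shape)
    P=np.stack([(u-K[0,2])*z/K[0,0],(v-K[1,2])*z/K[1,1],z],-1)
    T=np.linalg.inv(d["world_to_cam"]); return P@T[:3,:3].T+T[:3,3]
E
python3 - <<'E'
from h import *
a=[]
for n in ("scene","side"):
    d=r.get_image(n); np.savez(n+".npz",**d); a.append(d["image"])
cv2.imwrite("pics/a.png",cv2.resize(np.vstack(a),(480,600)))
print(r.get_obs())
for n in ("scene","side"):
    d=np.load(n+".npz"); P=pts(d); h=cv2.cvtColor(d["image"],cv2.COLOR_BGR2HSV)
    for c,m in (("red",((h[...,0]<8)|(h[...,0]>172))),("blue",(h[...,0]>100)&(h[...,0]<130))):
        m=(m&(h[...,1]>110)&(h[...,2]>50)&(d["depth"]>0)).astype(np.uint8)
        k,l,s,_=cv2.connectedComponentsWithStats(m)
        for i in range(1,k):
            if s[i,4]>200:
                q=P[l==i]; print(n,c,s[i],np.percentile(q,[2,50,98],axis=0).round(3).tolist())
E
```

```text
{'clock': 0.1, 'joint_pos': array([-1.49980717e-01,  2.87070093e-01,  1.57802790e+00, -1.35969490e-05,
        1.27861721e+00, -1.49990444e-01]), 'qd': array([-0.00024406, -0.00299109, -0.00223553, -0.00107188,  0.00043402,
       -0.00094599]), 'tau': array([ 1.14915063e-03, -4.07295120e+01, -2.93698221e+01, -1.06323112e-04,
        3.42678482e-03, -4.41654265e-06]), 'eef_pos': array([6.74355578e-01, 1.36407997e-04, 2.07291681e-01]), 'orientation': array([-3.13949199e+00, -3.04302641e-04,  1.57080966e+00]), 'ft_force': array([ 0.72240232, -1.08746101, -0.32430856]), 'wrist_torque': array([ 0.00521401, -0.00581005,  0.01492392]), 'width': 0.0854921400391482}
scene red [399  42  24  24 354] [[0.503, 0.493, 0.145], [0.538, 0.501, 0.173], [0.557, 0.527, 0.198]]
scene red [ 373  101   51   63 1501] [[0.582, 0.025, 0.066], [0.654, 0.288, 0.104], [0.712, 0.335, 0.455]]
scene red [ 11 362  45  16 456] [[0.437, -0.655, 0.128], [0.464, -0.631, 0.19], [0.469, -0.625, 0.211]]
scene blue [ 206  230   82   71 2385] [[0.528, -0.294, 0.07], [0.605, -0.239, 0.107], [0.666, -0.189, 0.153]]
side red [181  88  25  22 412] [[0.492, 0.49, 0.142], [0.514, 0.499, 0.168], [0.547, 0.526, 0.193]]
side red [236 119  66  32 660] [[0.565, 0.238, 0.068], [0.634, 0.274, 0.111], [0.704, 0.336, 0.151]]
side red [190 137  23  17 252] [[0.491, 0.49, -0.0], [0.512, 0.497, 0.02], [0.544, 0.526, 0.04]]
side red [ 542  254   98  131 6866] [[0.783, -0.612, 0.0], [0.788, -0.52, 0.039], [0.933, -0.459, 0.074]]
side blue [347 231  81  30 916] [[0.518, -0.303, 0.069], [0.592, -0.246, 0.113], [0.662, -0.19, 0.152]]
```

View pics/a.png

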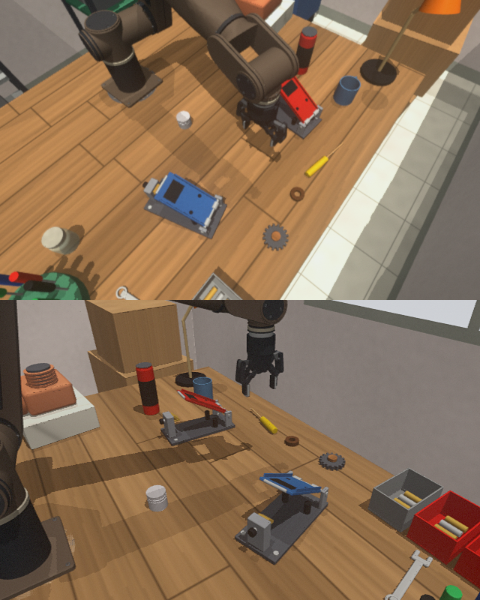

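The red plate is at about (0.64, 0.28) and partly hidden by the gripper. The blue plate is at about (0.60, -0.24), and both free edges face the robot. I'll raise the tool, move towards red and look again.

Emit:
send_rows([
  {"dx":0.9,"dy":-0.3,"dz":-0.4,"claw":-1},
  {"dx":0.9,"dy":-0.3,"dz":-0.3,"claw":-1},
  {"dx":0.9,"dy":-0.3,"dz":-0.3,"claw":-1},
  {"dx":0.9,"dy":-0.3,"dz":-0.2,"claw":-1},
  {"claw":-1},
])

```text
schema error: expected keys dx, dy, dz, turn, claw
```

```bash
cat > m.py <<'E'
from h import *
import sys
tag=sys.argv[1]; o=r.get_obs(); print(o["clock"],o["eef_pos"],o["orientation"],o["width"],o["ft_force"])
a=[]
for n in ("scene","side","wrist"):
    d=r.get_image(n); P=pts(d); im=d["image"]; h=cv2.cvtColor(im,cv2.COLOR_BGR2HSV); a.append(im)
    box=(P[...,0]>.5)&(P[...,0]<.8)&(P[...,1]>.15)&(P[...,1]<.42)&(P[...,2]>.045)&(P[...,2]<.17)
    m=((h[...,0]<8)|(h[...,0]>172))&(h[...,1]>110)&(h[...,2]>50)&(d["depth"]>0)&box
    q=P[m]; print(n,len(q))
    if len(q)<100: continue
    c=q.mean(0); nrm=np.linalg.svd(q-c,full_matrices=False)[2][2]; nrm*=np.sign(nrm[2])
    print(" tilt",np.arccos(nrm[2]).round(3),"dir",(np.degrees(np.arctan2(nrm[1],nrm[0]))).round(1),"resid",np.abs((q-c)@nrm).mean().round(4))
    u=nrm*[1,1,0]; u/=np.linalg.norm(u); w=np.array([-u[1],u[0],0]); e=np.cross(w,nrm)*-1  # along plate
    hull=cv2.convexHull(np.argwhere(m)[:,::-1].astype(np.int32)); H=np.zeros(m.shape,np.uint8); cv2.fillConvexPoly(H,hull,1)
    k=(H>0)&(h[...,2]<70)&box&(np.abs((P-c)@nrm)<.006); b=P[k]
    for t,s in (("all",q),("blk",b)):
        if len(s)>30:
            for ax in (e,w): print(" ",t,len(s),(np.percentile((s-c)@ax,[1,99])).round(3),end="")
            print(" mean",s.mean(0).round(4))
    A=[np.percentile((q-c)@ax,[1,99]) for ax in (e,w)]; print("  plate centre",(c+e*A[0].mean()+w*A[1].mean()).round(4),"e",e.round(3))
cv2.imwrite(f"pics/{tag}.png",cv2.resize(np.vstack([np.hstack(a[:2]),np.hstack([a[2],a[2]*0])]),(800,500)))
E
python3 m.py b
```

```text
0.1 [6.74355578e-01 1.36407997e-04 2.07291681e-01] [-3.13949199e+00 -3.04302641e-04  1.57080966e+00] 0.0854921400391482 [ 0.72240232 -1.08746101 -0.32430856]
scene 1438
 tilt 0.555 dir -4.9 resid 0.0023
  all 1438 [-0.068  0.084]  all 1438 [-0.046  0.044] mean [0.6518 0.2896 0.1042]
  blk 198 [0.041 0.076]  blk 198 [-0.027  0.025] mean [0.6016 0.2925 0.135 ]
  plate centre [0.6451 0.2894 0.1083] e [-0.847  0.072  0.527]
side 662
 tilt 0.546 dir -6.9 resid 0.003
  all 662 [-0.084  0.079]  all 662 [-0.043  0.054] mean [0.6335 0.2814 0.1116]
  blk 35 [0.029 0.059]  blk 35 [-0.011  0.031] mean [0.5973 0.2995 0.1342]
  plate centre [0.6362 0.2868 0.1103] e [-0.848  0.103  0.52 ]
wrist 0
```

View pics/b.png

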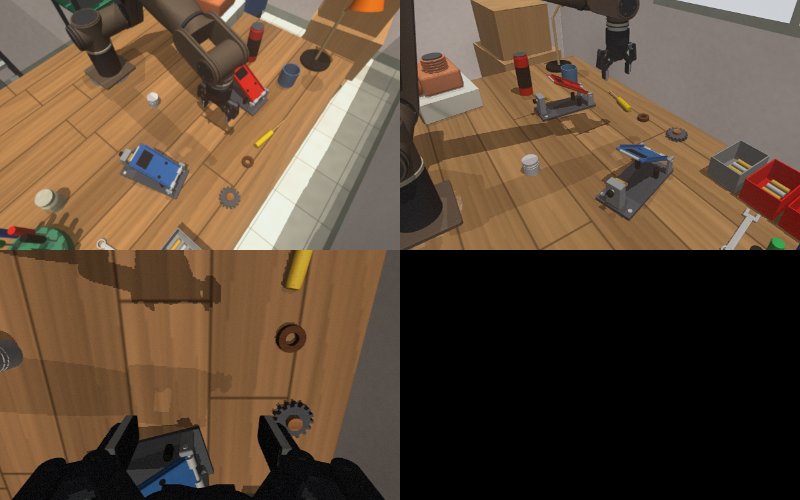

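Pad is at about (0.599, 0.293, 0.134), and that height matches the stated 133 mm. In the picture, red is at about (250, 85) in scene and blue at (155, 168). The call was refused because every key is needed.

Emit:
send_rows([
  {"dx":0.9,"dy":-0.3,"dz":-0.4,"turn":0,"claw":-1},
  {"dx":0.9,"dy":-0.3,"dz":-0.3,"turn":0,"claw":-1},
  {"dx":0.9,"dy":-0.3,"dz":0,"turn":0,"claw":-1},
  {"dx":0.9,"dy":-0.3,"dz":0,"turn":0,"claw":-1},
  {"dx":0,"dy":0,"dz":0,"turn":0,"claw":-1},
])

```text
clock: 0.75
eef_pos: [0.6136, 0.1827, 0.2423]
orientation: [-3.139, -0.002, 1.565]
ft_force: [-0.2, -0.0, -0.1]
width: 0.0125
```

```bash
python3 m.py c
```

```text
0.75 [0.61364487 0.18274021 0.24226418] [-3.13889175e+00 -1.60303842e-03  1.56499064e+00] 0.012457310698523174 [-0.17844212 -0.0119822  -0.06738962]
scene 1489
 tilt 0.552 dir -4.9 resid 0.0023
  all 1489 [-0.072  0.089]  all 1489 [-0.045  0.046] mean [0.649  0.2886 0.1058]
  blk 214 [0.039 0.074]  blk 214 [-0.025  0.027] mean [0.6008 0.2926 0.1352]
  plate centre [0.6417 0.2897 0.1104] e [-0.848  0.072  0.525]
side 658
 tilt 0.546 dir -6.9 resid 0.003
  all 658 [-0.082  0.08 ]  all 658 [-0.042  0.055] mean [0.6339 0.2812 0.1114]
  blk 48 [0.027 0.062]  blk 48 [-0.021  0.034] mean [0.5951 0.2974 0.1352]
  plate centre [0.6357 0.2874 0.1107] e [-0.849  0.103  0.519]
wrist 13754
 tilt 0.548 dir -0.9 resid 0.0011
  all 13754 [-0.081  0.086]  all 13754 [-0.038  0.043] mean [0.6383 0.2828 0.1091]
  blk 4167 [-0.032  0.067]  blk 4167 [-0.025  0.037] mean [0.6023 0.2909 0.132 ]
  plate centre [0.6363 0.2854 0.1103] e [-0.853  0.014  0.521]
```

View pics/c.png

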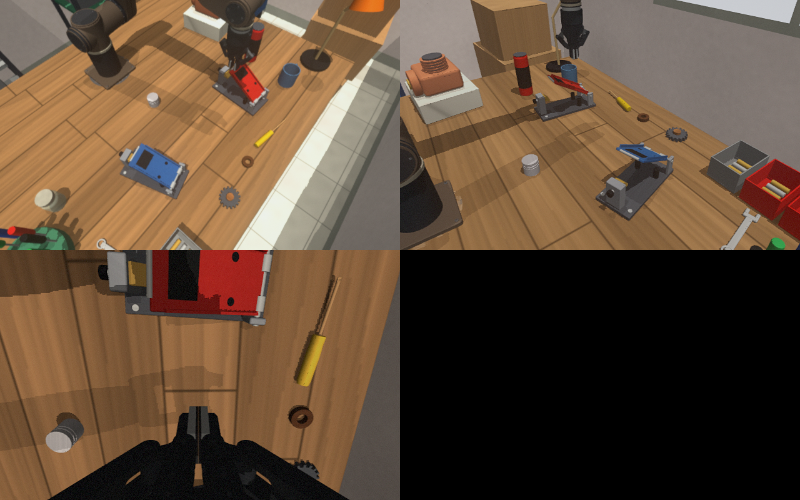

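The wrist view shows the red plate at the top with its mark at about (185, 270), and its housing on the left (robot side). All views put the pad near (0.598, 0.291). Next I move over it and check.

Emit:
send_rows([
  {"dx":0.8,"dy":-0.15,"dz":0,"turn":0,"claw":-1},
  {"dx":0.8,"dy":-0.1,"dz":0.2,"turn":0,"claw":-1},
  {"dx":0.55,"dy":-0.05,"dz":0.2,"turn":0,"claw":-1},
  {"dx":0,"dy":0,"dz":0,"turn":0,"claw":-1},
])

```text
clock: 1.3
eef_pos: [0.6058, 0.2802, 0.2202]
orientation: [-3.14, 0.003, 1.547]
ft_force: [0.4, -0.6, -0.4]
width: -0.0001
```

```bash
python3 m.py d
```

```text
1.3 [0.60582453 0.28015492 0.22016446] [-3.13966227e+00  3.00668131e-03  1.54725146e+00] -0.00010465906692837574 [ 0.36846622 -0.64291481 -0.44671609]
scene 1592
 tilt 0.55 dir -4.2 resid 0.0022
  all 1592 [-0.077  0.087]  all 1592 [-0.045  0.045] mean [0.6441 0.2896 0.1088]
  blk 202 [0.034 0.067]  blk 202 [-0.026  0.028] mean [0.6013 0.2941 0.1349]
  plate centre [0.6398 0.29   0.1115] e [-0.85   0.063  0.523]
side 663
 tilt 0.544 dir -6.9 resid 0.003
  all 663 [-0.083  0.079]  all 663 [-0.041  0.055] mean [0.6335 0.2809 0.1115]
  blk 43 [0.023 0.061]  blk 43 [-0.013  0.037] mean [0.5981 0.3008 0.1337]
  plate centre [0.6359 0.2879 0.1105] e [-0.85   0.103  0.517]
wrist 14505
 tilt 0.55 dir -3.9 resid 0.0017
  all 14505 [-0.088  0.078]  all 14505 [-0.046  0.044] mean [0.6322 0.2921 0.1138]
  blk 3938 [-0.067  0.059]  blk 3938 [-0.043  0.043] mean [0.6046 0.2908 0.1308]
  plate centre [0.6365 0.2909 0.1112] e [-0.851  0.058  0.523]
```

View pics/d.png

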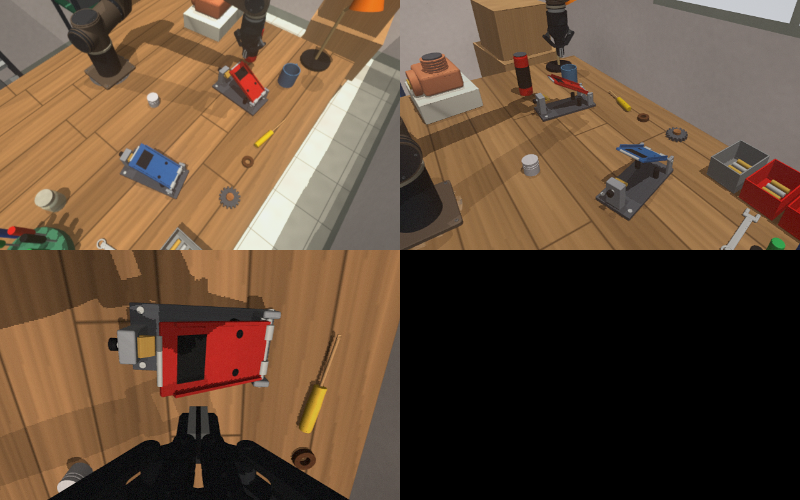

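The wrist view shows the whole red plate, with its mark at (192, 358), brass bolt at (147, 345) and housing at (128, 345). The pad works out to (0.596, 0.294, 0.136). I'll align and descend to just above it.

Emit:
send_rows([
  {"dx":0.27,"dy":-0.2,"dz":0.3,"turn":0,"claw":-1},
  {"dx":0,"dy":0,"dz":0.6,"turn":0,"claw":-1},
  {"dx":0,"dy":0,"dz":0.4,"turn":0,"claw":-1},
  {"dx":0,"dy":0,"dz":0,"turn":0,"claw":-1},
])

```text
clock: 1.85
eef_pos: [0.5987, 0.2882, 0.1559]
orientation: [3.137, 0.002, 1.537]
ft_force: [-0.6, 0.1, -0.6]
width: -0.0003
```

Emit:
send_rows([
  {"dx":0.13,"dy":-0.05,"dz":0.2,"turn":0,"claw":-1},
  {"dx":0,"dy":0,"dz":0.3,"turn":0,"claw":-1},
  {"dx":0,"dy":0,"dz":0.3,"turn":0,"claw":-1},
  {"dx":0,"dy":0,"dz":0.3,"turn":0,"claw":-1},
])

```text
clock: 2.25
eef_pos: [0.5994, 0.2958, 0.1027]
orientation: [3.128, -0.002, 1.535]
ft_force: [0.2, -0.1, 5.4]
width: -0.0002
```

Emit:
send_rows([
  {"dx":0,"dy":0,"dz":0.3,"turn":0,"claw":-1},
  {"dx":0,"dy":0,"dz":0.2,"turn":0,"claw":-1},
  {"dx":0,"dy":0,"dz":0.2,"turn":0,"claw":-1},
])

```text
clock: 2.55
eef_pos: [0.6013, 0.2969, 0.0686]
orientation: [3.126, -0.003, 1.535]
ft_force: [-2.4, -0.5, 8.2]
width: 0.0001
```

Emit:
send_rows([
  {"dx":0,"dy":0,"dz":0.15,"turn":0,"claw":-1},
  {"dx":0,"dy":0,"dz":0.12,"turn":0,"claw":-1},
])

```text
clock: 2.75
eef_pos: [0.6014, 0.2973, 0.0557]
orientation: [3.128, -0.003, 1.535]
ft_force: [-4.0, -0.6, 6.2]
width: 0.0002
```

Emit:
send_rows([
  {"dx":0,"dy":0,"dz":0.06,"turn":0,"claw":-1},
  {"dx":0,"dy":0,"dz":0,"turn":0,"claw":-1},
])

```text
clock: 2.95
eef_pos: [0.6013, 0.2974, 0.0551]
orientation: [3.13, -0.002, 1.535]
ft_force: [-2.8, -1.3, 6.4]
width: 0.0002
```

```bash
python3 m.py e
python3 - <<'E'
import cv2;i=cv2.imread("pics/e.png")
from h import *
d=r.get_image("side")["image"][120:260,180:420]; w=r.get_image("wrist")["image"][:,0:500]
cv2.imwrite("pics/f.png",np.hstack([cv2.resize(d,(400,400)),cv2.resize(w,(400,400))]))
E
```

```text
2.95 [0.60131471 0.29736804 0.05506847] [ 3.13004349e+00 -2.20964765e-03  1.53513684e+00] 0.0001630478689442303 [-2.75079643 -1.31626169  6.41153237]
scene 1311
 tilt 0.115 dir -3.4 resid 0.0029
  all 1311 [-0.068  0.096]  all 1311 [-0.04   0.049] mean [0.6393 0.2849 0.0739]
  blk 129 [0.045 0.077]  blk 129 [-0.019  0.032] mean [0.5769 0.2906 0.0811]
  plate centre [0.6257 0.2901 0.0755] e [-0.992  0.058  0.115]
side 920
 tilt 0.12 dir -9.0 resid 0.0028
  all 920 [-0.078  0.086]  all 920 [-0.045  0.055] mean [0.6256 0.283  0.0729]
  blk 133 [-0.021  0.069]  blk 133 [-0.024  0.04 ] mean [0.5796 0.2952 0.0785]
  plate centre [0.6225 0.2885 0.0734] e [-0.981  0.156  0.119]
wrist 35730
 tilt 0.12 dir -16.8 resid 0.0018
  all 35730 [-0.079  0.092]  all 35730 [-0.053  0.043] mean [0.6323 0.3049 0.074 ]
  blk 6859 [-0.029  0.073]  blk 6859 [-0.044  0.022] mean [0.5816 0.3052 0.0799]
  plate centre [0.6245 0.3019 0.0748] e [-0.95   0.287  0.119]
```

View pics/f.png

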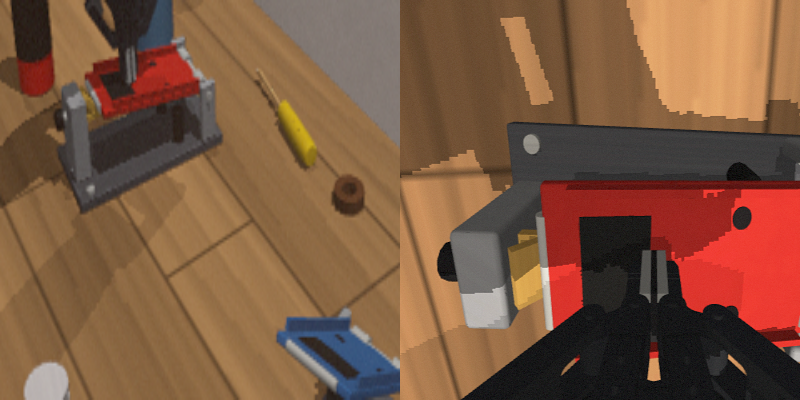

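The plate is only part-way down: tilt is 0.12 in all three views, with the bolt still riding at its edge (brass at (525, 270)). The tool reads z=0.055, but a face at that tilt would be near 0.077 there. I'll check the fingertip height in the depth pictures.

Run:
```python
from h import *
o=r.get_obs(); print(o["eef_pos"],o["ft_force"],o["joint_pos"].round(4),o["tau"].round(2))
d=r.get_image("wrist"); P=pts(d); h=cv2.cvtColor(d["image"],cv2.COLOR_BGR2HSV)
for v in range(230,300,6): print(v,[(P[v,u].round(3).tolist(),h[v,u].tolist()) for u in (308,329)])
p=d["world_to_cam"]@np.r_[o["eef_pos"],1]; q=d["K"]@p[:3]; print("tcp px",q[:2]/q[2],p[2])
for n in("scene","side"):
    s=r.get_image(n); p=s["world_to_cam"]@np.r_[o["eef_pos"],1]; q=s["K"]@p[:3]; q=(q[:2]/q[2]).astype(int)
    im=s["image"]; cv2.circle(im,tuple(int(x) for x in q),1,(0,255,0),-1); print(n,q,p[2])
    c=im[q[1]-40:q[1]+40,q[0]-40:q[0]+40]; cv2.imwrite(f"g_{n}.png",cv2.resize(c,(400,400),interpolation=0))
cv2.imwrite("pics/g.png",np.hstack([cv2.imread("g_scene.png"),cv2.imread("g_side.png")]))
```

```text
[0.60127537 0.29735949 0.05487353] [-2.40640372 -0.88282993  5.85489359] [ 0.309   0.4252  1.6957 -0.002   1.0087  0.3459] [-1.800e-01 -3.849e+01 -2.449e+01  4.000e-02 -8.500e-01  1.000e-02]
230 [([0.597, 0.316, 0.076], [15, 16, 32]), ([0.607, 0.315, 0.076], [1, 200, 157])]
236 [([0.597, 0.313, 0.077], [130, 26, 29]), ([0.607, 0.312, 0.076], [2, 205, 153])]
242 [([0.597, 0.31, 0.077], [12, 51, 25]), ([0.607, 0.309, 0.076], [0, 189, 128])]
248 [([0.597, 0.307, 0.077], [30, 32, 24]), ([0.607, 0.305, 0.075], [2, 213, 122])]
254 [([0.597, 0.308, 0.084], [15, 12, 82]), ([0.606, 0.308, 0.086], [18, 16, 82])]
260 [([0.597, 0.307, 0.089], [26, 22, 82]), ([0.606, 0.308, 0.09], [15, 19, 81])]
266 [([0.597, 0.308, 0.095], [24, 16, 82]), ([0.606, 0.308, 0.096], [20, 18, 84])]
272 [([0.597, 0.308, 0.1], [36, 15, 86]), ([0.606, 0.308, 0.101], [18, 15, 86])]
278 [([0.597, 0.308, 0.104], [30, 9, 83]), ([0.605, 0.308, 0.105], [21, 21, 84])]
284 [([0.597, 0.308, 0.108], [23, 25, 81]), ([0.605, 0.308, 0.109], [18, 15, 84])]
290 [([0.597, 0.308, 0.112], [41, 24, 86]), ([0.605, 0.308, 0.113], [20, 19, 82])]
296 [([0.597, 0.307, 0.114], [18, 22, 118]), ([0.605, 0.308, 0.117], [90, 26, 20])]
tcp px [317.509585   244.20753795] 0.18334210214271526
scene [382 135] 1.0648439239448442
side [257 154] 1.2475530767597403
```

View pics/g.png

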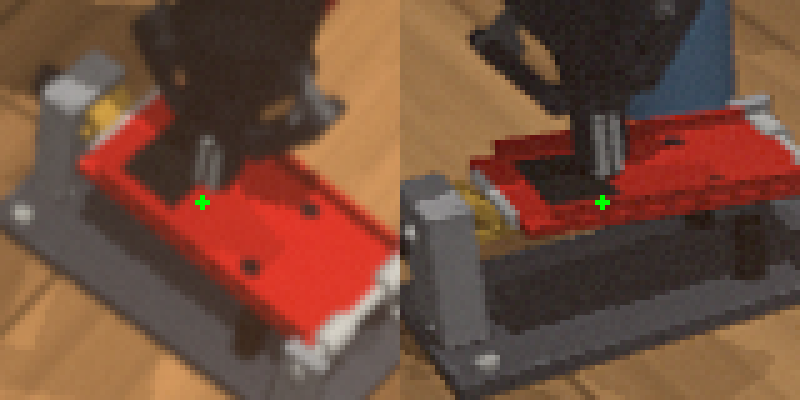

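All views show the fingertips touching the plate at about z=0.077, so the real fingertip end sits about 21 mm above the reported TCP. The TCP marker at (200, 200) also lies below the fingertips, which agrees. I need to press on, with level at a reported z of about 0.043 and the lower stop at about 0.037, watching the force.

Emit:
send_rows([
  {"dx":0,"dy":0,"dz":0.15,"turn":0,"claw":-1},
  {"dx":0,"dy":0,"dz":0.12,"turn":0,"claw":-1},
])

```text
clock: 3.55
eef_pos: [0.6014, 0.2976, 0.0504]
orientation: [3.135, -0.0, 1.536]
ft_force: [-12.6, -5.4, 25.1]
width: -0.0003
```

Emit:
send_rows([
  {"dx":0,"dy":0,"dz":0.1,"turn":0,"claw":-1},
])

```text
clock: 3.65
eef_pos: [0.6012, 0.2976, 0.0499]
orientation: [3.137, 0.001, 1.536]
ft_force: [-9.7, -4.1, 18.3]
width: -0.0002
```

```bash
python3 m.py h | cut -c1-120
```

```text
3.65 [0.60122414 0.29759863 0.04988932] [3.13749387e+00 1.43964474e-03 1.53649313e+00] -0.00021781559462018298 [-9.68451
scene 1281
 tilt 0.079 dir -3.4 resid 0.0032
  all 1281 [-0.068  0.097]  all 1281 [-0.04  0.05] mean [0.639  0.2847 0.071 ]
  blk 126 [0.045 0.077]  blk 126 [-0.019  0.034] mean [0.5766 0.2913 0.0749]
  plate centre [0.6249 0.2902 0.0721] e [-0.995  0.058  0.079]
side 952
 tilt 0.073 dir -14.9 resid 0.0028
  all 952 [-0.079  0.088]  all 952 [-0.051  0.06 ] mean [0.625  0.283  0.0688]
  blk 137 [-0.019  0.07 ]  blk 137 [-0.028  0.04 ] mean [0.5792 0.2958 0.0719]
  plate centre [0.6219 0.2885 0.0691] e [-0.964  0.256  0.072]
wrist 36912
 tilt 0.07 dir -25.8 resid 0.0019
  all 36912 [-0.081  0.093]  all 36912 [-0.064  0.05 ] mean [0.6336 0.3052 0.0696]
  blk 6852 [-0.017  0.073]  blk 6852 [-0.054  0.023] mean [0.5805 0.3053 0.0729]
  plate centre [0.6249 0.3014 0.07  ] e [-0.898  0.434  0.07 ]
```

Emit:
send_rows([
  {"dx":0,"dy":0,"dz":0.16,"turn":0,"claw":-1},
  {"dx":0,"dy":0,"dz":0.16,"turn":0,"claw":-1},
])

```text
clock: 4.0
eef_pos: [0.6011, 0.2978, 0.0362]
orientation: [3.138, 0.002, 1.537]
ft_force: [-3.6, -2.6, 8.3]
width: -0.0001
```

The force dropped to about 8 N and z to 0.036, which suggests the bolt has passed. I'll give one small nudge and measure.

Emit:
send_rows([
  {"dx":0,"dy":0,"dz":0.08,"turn":0,"claw":-1},
])

```text
clock: 4.1
eef_pos: [0.6012, 0.2978, 0.0353]
orientation: [3.14, 0.003, 1.537]
ft_force: [-10.3, -4.6, 23.7]
width: -0.0001
```

```bash
python3 m.py i | grep -v -e all -e blk
```

```text
4.1 [0.6012416  0.29783448 0.03532328] [3.13966615e+00 2.61473528e-03 1.53705223e+00] -7.263675944418908e-05 [-10.29537676  -4.63188951  23.69210702]
scene 1208
 tilt 0.052 dir 174.7 resid 0.0032
  plate centre [0.6241 0.2908 0.0606] e [ 0.994 -0.092  0.052]
side 971
 tilt 0.048 dir -169.8 resid 0.0029
  plate centre [0.6201 0.2868 0.058 ] e [0.983 0.176 0.048]
wrist 38674
 tilt 0.061 dir -152.2 resid 0.0018
  plate centre [0.6253 0.2951 0.0597] e [0.883 0.465 0.061]
```

The plate is at its lower stop (tilt -0.05), past the catching point. I'll lift slowly.

Emit:
send_rows([
  {"dx":0,"dy":0,"dz":-0.1,"turn":0,"claw":-1},
  {"dx":0,"dy":0,"dz":-0.2,"turn":0,"claw":-1},
  {"dx":0,"dy":0,"dz":-0.5,"turn":0,"claw":-1},
  {"dx":0,"dy":0,"dz":-0.8,"turn":0,"claw":-1},
  {"dx":0,"dy":0,"dz":-0.8,"turn":0,"claw":-1},
])

```text
clock: 4.75
eef_pos: [0.5965, 0.2964, 0.1498]
orientation: [-3.129, 0.008, 1.537]
ft_force: [0.0, 0.1, 0.3]
width: -0.0
```

Emit:
send_rows([
  {"dx":0,"dy":0,"dz":-0.8,"turn":0,"claw":-1},
  {"dx":0,"dy":0,"dz":-0.8,"turn":0,"claw":-1},
  {"dx":0,"dy":0,"dz":0,"turn":0,"claw":-1},
  {"dx":0,"dy":0,"dz":0,"turn":0,"claw":-1},
])

```text
clock: 5.15
eef_pos: [0.6002, 0.2978, 0.2379]
orientation: [-3.139, 0.005, 1.536]
ft_force: [-0.6, 0.2, -1.4]
width: -0.0002
```

```bash
python3 m.py j | grep -v -e all -e blk
```

```text
5.15 [0.60022275 0.29784768 0.23791677] [-3.13876378  0.00454339  1.53649008] -0.00022071548004740928 [-0.60214732  0.17629605 -1.44911807]
scene 1427
 tilt 0.005 dir -45.4 resid 0.0023
  plate centre [0.6252 0.2904 0.0653] e [-0.702  0.712  0.005]
side 1052
 tilt 0.017 dir -63.1 resid 0.0026
  plate centre [0.6207 0.286  0.0631] e [-0.452  0.892  0.017]
wrist 11910
 tilt 0.008 dir 7.5 resid 0.0017
  plate centre [0.6223 0.292  0.065 ] e [-0.991 -0.131  0.008]
```

View pics/j.png

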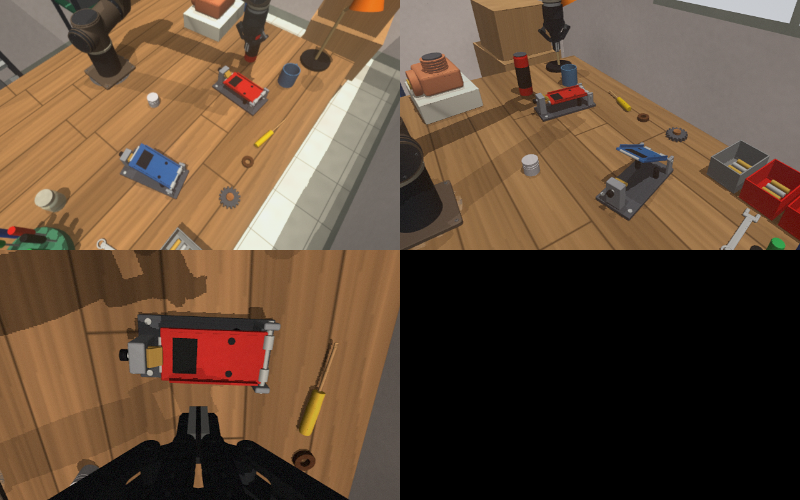

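The red plate lies level by itself at (240, 88), with the brass bolt over its edge at (155, 357) in the wrist view. The blue plate is still up at (645, 155), and the arm is clear.

```bash
python3 -c "
from bench import r
print(r.sign_off())"
```

```text
the job is handed in; nothing more can be done
None
```

The red plate is pressed down and latched: it lies level on its own under its catch, and I handed the job in after about 5 s of the 29 s allowed.

- **Red plate:** I pressed on its mark with shut fingers. The resistance was about 25 N as it passed the bolt, then dropped to 8 N, and I took it to the lower stop (tilt about -0.05). After I lifted clear, the three cameras measured 0.005, 0.017 and 0.008 rad. These were measured once, shortly after lifting, and I did not measure again over time.
- **Blue plate:** it was never touched and looks unchanged in the last picture. I judged that by eye and did not measure its tilt.
- **Arm:** it is clear of everything, with the TCP at z = 0.238 m and about 0 N at the wrist.

**Disagreement in the checks:** while pressing, the real fingertips showed about 21 mm above the reported TCP. The first stop therefore left the plate at a tilt of 0.12, which the camera depth showed. I pressed further by the measured tilt and the force instead of the reported height.

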